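# Pump the laboratory pellet press up to load

### The job

The die is ready on the little hydraulic press. Swing its clear yellow-framed guard fully shut, then work the pump handle in full strokes, pressing it right down and letting it come all the way back up, until the gauge needle stands in the green band; do not pump on into the red. Leave the guard shut and the handle up, and do not disturb the jar, the mortar or the spatula.

Things in the scene. Friction and masses are not known exactly. Their poses are not given: they have to be found in the camera images.
- press: hydraulic hand press fixed to the bench: white and blue, base 260 x 240 x 100 mm, two columns, crosshead (top at 318 mm, front face 20 mm before the origin), lead screw with black handwheel on top (to 370 mm). Origin: centre of its underside; -x is its front (guard side), +y its left (gauge centre 168 mm out), -y its right (pump handle side), z up
- lever (a joint): the pump handle's angle, rad: 0 = fully up (45 degrees above horizontal, held by its spring), grows as it is pressed down, 0.9 = bottom stop (7 degrees below horizontal). Pressing takes 8 to 16 N at the grip; let go, it springs back up. Each full stroke (past about 0.75, then fully up) raises ram and die by about 5 mm and they stay; short strokes raise them less or not at all
- lever_pivot (a point): centre of the pump handle's pivot, on the right side of the press, 85 mm above the bench. The handle (steel rod 18 mm thick, then a red rubber grip 28 mm thick) runs from here towards the press's front, in the upright plane through the pivot parallel to the press's x axis; its end is 250 mm from the pivot
- lever_grip (a point): point on the centre line of the pump handle's red rubber grip (28 mm thick, 155 to 250 mm from the pivot), 200 mm from the pivot; about 226 mm above the bench when the handle is up and 61 mm when it is fully down
- guard (a joint): the guard's angle, rad: 0 = shut against its stop, grows as its right-hand edge swings out towards the operator, up to 1.7. It stays where it is left and moves with a push of about 1 N
- guard_hinge (a point): point on the guard's upright hinge line at mid height (190 mm above the bench), left front of the press. The guard is an upright clear sheet in a yellow frame, 205 mm wide from this hinge, 165 mm high (107 to 272 mm above the bench), 8 mm thick; shut, it covers the press's front, 98 mm before the press's origin
- guard_middle (a point): centre of the guard's outer face (halfway along its width, 190 mm above the bench); pushing here swings it
- guard_handle (a point): middle of the upright black bar handle (80 mm long) on the guard's outer face, 180 mm from the hinge, standing 35 mm off the face
- needle (a joint): angle of the gauge's black needle, rad, clockwise from 0 as load builds (to 4.9). The round white 110 mm dial faces up, left of the press: black scale 0 to 1.56, green band 1.56 to 3.90, red above. It stays at 0 until the die's plunger meets the sprung anvil above (2 to 4 strokes), then rises by about 1.9 per full stroke, gradually as the handle goes down, and holds between strokes
- jar: glass sample jar with red lid, 64 mm in diameter, 90 mm high, standing left of the press; origin at the centre of its underside; to be left alone
- mortar: white porcelain mortar, a bowl 100 mm across and 55 mm high, left of the press; origin at the centre of its underside; to be left alone
- spatula: green-handled flat spatula, 180 mm long, lying on the bench to the right of the press; origin near its middle, on its underside; to be left alone

How it is judged:
By the outcome, as a careful person would: the job done as asked, in the order asked, and still so for the second after the job is handed in, with the robot touching nothing.
It also fails if it takes over 70 s, if anything falls off the work surface, if the arm or the gripper's body presses on something with over 40 N, if the wrist force passes 120 N, or if a joint passes its speed limit or range.

### The arm

A 6-joint arm with a two-finger parallel gripper is mounted at the origin on the work surface. World frame = base frame: x ahead of the robot, y to its left, z up, the work surface at z = 0. Lengths are in m, angles in degrees, forces in N, time in s.
With the tool pointing down it reaches from about 0.4 to 0.925 m from the base axis. Payload 12.5 kg.
Tool frame: the origin (TCP) lies midway between the tips of the shut fingers; the grasp point (between the pads) lies behind it (manip.grip_point_offset is the z of the grasp point in the tool frame, in m); z points along the fingers, y is the line along which they close (so a half turn about z gives the same grasp; the last joint's range is limited). The gripper opens to 95 mm and grips with 3 to 60 N. Pads are 20 mm wide; open, the fingers measure 119 mm over their backs; the gripper's body (75 mm by 180 mm) begins 59 mm behind the grasp point.
Start: joints at [63.621, 28.126, 89.318, -0, 62.55, -6.05], TCP at [0.217, 0.586, 0.215] pointing down, gripper open.
Joint ranges: [-177.58, 177.58], [-47.91, 125.51], [2.72, 160], [-65.01, 245.01], [3.68, 167.84], [-153.87, 153.87]. Speed limits (degrees/s): [127.2, 127.2, 159.86, 180, 180, 180].

### API

Orientations are given as [roll, pitch, yaw] about the fixed x, y, z axes, in that order (R = Rz(yaw) Ry(pitch) Rx(roll)).
In Python, from bench import manip gives the robot as it stands. The module is installed in compiled form; this text tells all that it offers.
- The arm moves only by the tool carry_out, never from a script. Its arguments are lists of equal length, an entry for each row: "xyz": the shift along the tool's x, y, z in units of 25 mm (1.0 is 25 mm), a list of three; "rotation": the turn, a rotation vector about the tool's x, y, z in units of 6 degrees (1.0 is 6 degrees), a list of three. In form: {"xyz": [[dx, dy, dz], ...], "rotation": [[rx, ry, rz], ...]}. A call has 1 to 20 rows; each row shifts and turns the commanded pose from where the row before left it, along the tool's axes as they then stand; what a row does not reach is not made up. A row lasts 1/10 s, in which the tool goes at most 50 mm and 8.59 degrees, less where a joint would pass 70% of its speed; a pose out of reach is approached as far as the arm can. A call is refused whole if a number of a shift passes 1 or a number of a turn 1, either way. A call with a gripper value outside its range is refused whole. "fingers" is the closure, from -1 (fully open) to 1 (shut), set as the call begins (left out, the last holds). The fingers move at their own pace and stop on an object; "force" is the grip in N (left out, the last holds). Time passes only in rows, so rows that do not move let the fingers close. It gives the time, the measured TCP pose, the force, the opening and the grip force at its end, in the units of the state.
- manip.get_state(): the state, without advancing time (a new reading comes with each control period).
- manip.camera(name): name is "side" or "top"; returns a dict with "image" (420x560x3 uint8, blue, green, red), "K" (3x3 intrinsics, pixels), "k1" (the pictures are not rectified: a ray, as slopes to the right and down, at radius r is drawn at 1 + k1 r^2 times it, then the intrinsics apply), "cam_to_world" (4x4, takes a point from camera to world coordinates). Camera axes: x right, y up, looking along -z (the intrinsics and any distortion apply to the point x, -y, -z); pixel columns grow to the right and rows downward; lengths in m; the calibration is good to about 2 mm. A picture is of the moment at which its call begins. There is no depth.
- manip.hand_in(): hands the job in; it is judged then, once.
Trained networks look in the newest picture that a camera, given by its name, has taken for a name from the list of things; names that differ only in an ending like _2 or _b are one class to them, and where a whole thing is asked for, a point or a joint stands for the part that bears it (a point fixed in the world has none). Each returns a list of dicts, best first, with "score" (0 to 1); they miss things now and then, are a little off and sometimes report something else, mostly with a low value. They report only what shows in the picture. A call takes as long as a camera call.
- manip.masks_of(label, camera): "pixels" (420x560 bool, what is visible of it) and "rect" ([centre column, centre row, width, height] in pixels, round what is visible of it).
The state is a dict: "time_s": time; "joint_positions": joint angles; "dq": joint speeds; "joint_torque": joint torques, N m; "eef_pos": TCP position; "orientation": TCP orientation; "wrist_force": force on the tool from outside, world axes, zero at the start; "ft_torque": the same for the moment, N m; "finger_gap": finger opening in m; "grasp_force": force on a finger pad.
Only numpy, scipy, OpenCV 4.12 (cv2) and the standard library are available. Lean on these libraries where they do the work, as an engineer would, in place of code of your own. Each camera call takes 0.05 s, during which the arm holds its last target. There are 200 camera calls.

## Working session

There is one attempt and no reset: what is moved stays moved. The work goes in short steps, Python scripts to look and compute and a tool call to move; the robot and the scene stay as the last step left them, time stands still between calls to the robot, and variables do not carry over. Pictures are saved under pics/ and viewed, at most 10 in all, crops included, and the job is handed in when it is done.

Besides the shell and the picture viewer there is one more tool, called after "Request:" in YAML: its name, and indented under it one key for each argument. carry_out: Moves the arm, as the interface text tells. Its arguments: {"type":"object","properties":{"xyz":{"type":"array"},"rotation":{"type":"array"},"fingers":{"type":"number"},"force":{"type":"number"}},"required":["xyz","rotation"]}

```bash
mkdir -p pics; cat > h.py <<'E'
import numpy as np, cv2
from bench import manip
def cam(n,save=None):
    c=manip.camera(n)
    if save: cv2.imwrite('pics/'+save,c['image'])
    return c
def ray(c,u,v):
    K=np.array(c['K']);d=np.array([c['k1'],0,0,0,0.])
    p=cv2.undistortPoints(np.array([[[u,v]]],float),K,d)[0,0]
    T=np.array(c['cam_to_world']); r=T[:3,:3]@np.array([p[0],-p[1],-1]); return T[:3,3],r/np.linalg.norm(r)
def atz(c,u,v,z):
    o,r=ray(c,u,v); return o+r*(z-o[2])/r[2]
def tri(a,b):
    (o1,r1),(o2,r2)=a,b
    s=np.linalg.lstsq(np.stack([r1,-r2],1),o2-o1,rcond=None)[0]
    p,q=o1+s[0]*r1,o2+s[1]*r2; return (p+q)/2,np.linalg.norm(p-q)
def proj(c,P):
    T=np.linalg.inv(c['cam_to_world']);q=T[:3,:3]@np.asarray(P)+T[:3,3]
    x,y=q[0]/-q[2],-q[1]/-q[2];k=1+c['k1']*(x*x+y*y);K=np.array(c['K'])
    return K[0,0]*x*k+K[0,2],K[1,1]*y*k+K[1,2]
E
python3 - <<'E'
from h import *
np.set_printoptions(precision=3,suppress=True)
cs={n:cam(n,n+'0.png') for n in('side','top')}
for n in cs:
    print(n,cs[n]['cam_to_world'][:3,3] if hasattr(cs[n]['cam_to_world'],'shape') else cs[n]['cam_to_world'])
    for l in('press','lever','guard','lever_grip','guard_handle','needle','jar','mortar','spatula'):
        m=manip.masks_of(l,n)
        print(l,[(round(d['score'],2),np.round(d['rect'],0)) for d in m[:2]])
print(manip.get_state(),manip.grip_point_offset)
E
```

```text
side [ 0.302 -0.512  0.751]
press [(0.94, array([283., 160., 175., 193.]))]
lever [(0.85, array([280., 211., 106.,  59.])), (0.66, array([226., 157.,  61., 113.]))]
guard [(0.73, array([225., 158.,  60., 113.])), (0.61, array([262., 328.,  91.,  50.]))]
lever_grip [(0.74, array([279., 213., 101.,  60.]))]
guard_handle []
needle []
jar [(0.52, array([258., 135.,   8.,  36.]))]
mortar [(0.72, array([211., 145.,  26.,  24.])), (0.67, array([227., 158.,  60., 116.]))]
spatula [(0.9, array([261., 328.,  93.,  50.])), (0.34, array([228., 160.,  64., 112.]))]
top [0.395 0.037 1.099]
press [(0.85, array([238., 184., 143., 166.]))]
lever [(0.88, array([299., 219.,  24.,  72.])), (0.59, array([222., 223.,  63.,  78.]))]
guard [(0.8, array([221., 223.,  62.,  80.]))]
lever_grip [(0.55, array([296., 219.,  26.,  75.]))]
guard_handle [(0.73, array([221., 226.,  62.,  77.]))]
needle [(0.56, array([183., 163.,   8.,   5.])), (0.48, array([221., 225.,  65.,  81.]))]
jar []
mortar [(0.79, array([141., 223.,  41.,  35.]))]
spatula [(0.84, array([341., 272.,  26.,  65.]))]
{'time_s': 1.0, 'joint_positions': array([63.62 , 28.127, 89.32 , -0.001, 62.55 , -6.05 ]), 'dq': array([ 0.079,  0.067, -0.042, -0.093, -0.035, -0.123]), 'joint_torque': array([ -0.001, -61.247, -25.843,   0.069,   0.044,   0.   ]), 'eef_pos': array([0.217, 0.586, 0.215]), 'orientation': array([179.997,   0.002, 159.671]), 'wrist_force': array([ 0.47 ,  0.34 , -0.018]), 'ft_torque': array([-0.003, -0.018, -0.017]), 'grasp_force': 0.0, 'finger_gap': 0.0947307086371111} -0.0188
```

View pics/side0.png

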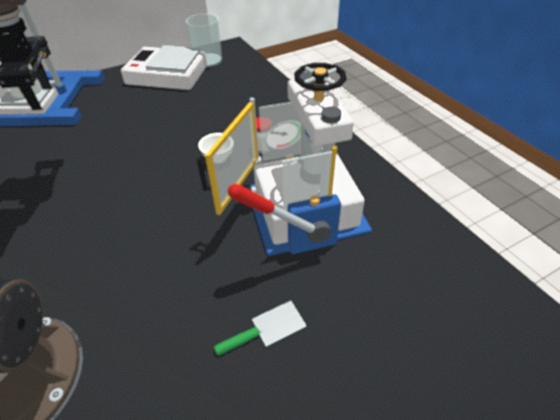

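View pics/top0.png

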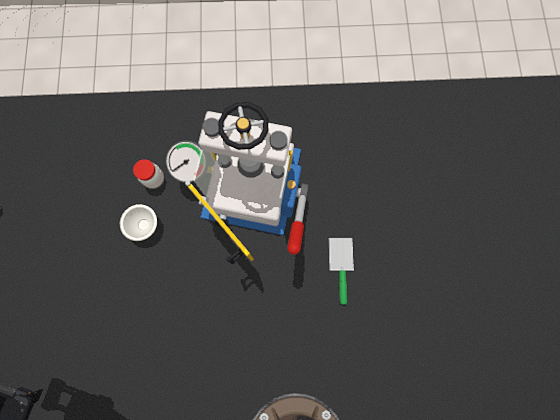

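The side view shows the guard's free edge from (208,152) to (220,210), its hinge top at (254,101), and the grip end at (233,188). The top view has the hinge at (188,183), the free edge at (250,259), the grip end at (294,252) and the needle on its zero at (183,163).

```bash
python3 - <<'E'
from h import *
np.set_printoptions(precision=3,suppress=True)
s,t=cam('side'),cam('top')
for n,a,b in [('gripend',(234,189),(293,250)),('rod/grip joint',(272,208),(299,223)),('free top',(210,152),(251,259)),('hinge top',(254,101),(188,183)),('wheel',(320,76),(243,125))]:
    print(n,tri(ray(s,*a),ray(t,*b)))
print('pivot side z.085',atz(s,319,232,.085))
print('free bottom',atz(s,221,210,.107))
print('base corners blue', [atz(t,*p,0.0) for p in((202,218),(284,232))], [atz(s,*p,0.0) for p in((268,250),(371,229))])
print('spat',atz(t,341,239,0),atz(t,344,303,0),atz(t,330,239,0),'jar',atz(t,145,170,.09),'mortar',atz(t,139,222,.055),'gauge',atz(t,186,163,.1))
E
```

```text
gripend (array([ 0.477, -0.007,  0.256]), np.float64(0.004890079864297247))
rod/grip joint (array([ 0.544, -0.027,  0.191]), np.float64(0.0002873153933458843))
free top (array([0.465, 0.081, 0.283]), np.float64(0.01659161871694163))
hinge top (array([0.632, 0.217, 0.27 ]), np.float64(0.004127842788491659))
wheel (array([0.719, 0.087, 0.366]), np.float64(0.00016509645312831286))
pivot side z.085 [ 0.643 -0.05   0.085]
free bottom [0.48  0.097 0.107]
base corners blue [array([0.601, 0.236, 0.   ]), array([0.551, 0.004, 0.   ])] [array([0.553, 0.022, 0.   ]), array([ 0.802, -0.048,  0.   ])]
spat [ 0.524 -0.156  0.   ] [ 0.35  -0.151  0.   ] [ 0.526 -0.125  0.   ] jar [0.722 0.373 0.09 ] mortar [0.586 0.397 0.055] gauge [0.733 0.261 0.1  ]
```

Request:
carry_out:
  xyz:
    - [-0.94, -0.77, 0]
    - [-0.94, -0.77, 0]
    - [-0.94, -0.77, 0]
    - [-0.94, -0.77, 0]
    - [-0.94, -0.77, 0]
    - [-0.94, -0.77, 0]
    - [-0.94, -0.77, 0]
    - [-0.94, -0.77, 0]
    - [-0.94, -0.77, 0]
    - [-0.94, -0.77, 0]
    - [-0.94, -0.77, 0]
    - [-0.94, -0.77, 0]
    - [-0.94, -0.77, 0]
    - [-0.94, -0.77, 0]
    - [-0.94, -0.77, 0]
    - [0, 0, 0]
    - [0, 0, 0]
  rotation:
    - [0, 0, -1]
    - [0, 0, 0]
    - [0, 0, 0]
    - [0, 0, 0]
    - [0, 0, 0]
    - [0, 0, 0]
    - [0, 0, 0]
    - [0, 0, 0]
    - [0, 0, 0]
    - [0, 0, 0]
    - [0, 0, 0]
    - [0, 0, 0]
    - [0, 0, 0]
    - [0, 0, 0]
    - [0, 0, 0]
    - [0, 0, 0]
    - [0, 0, 0]
  fingers: 1

```text
time_s: 2.8
eef_pos: [0.4846, 0.2171, 0.2146]
orientation: [180.0, -0.0, 165.6]
wrist_force: [0.8, 0.0, 0.5]
finger_gap: 0.0004
grasp_force: 0.0
```

```bash
python3 - <<'E'
from h import *
a=cam('side')['image'];b=cam('top')['image']
cv2.imwrite('pics/p1.png',np.hstack([cv2.resize(a[60:280,120:400],None,fx=1.4,fy=1.4),cv2.resize(b[60:280,120:400],None,fx=1.4,fy=1.4)]))
E
```

```text
(no output)
```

View pics/p1.png

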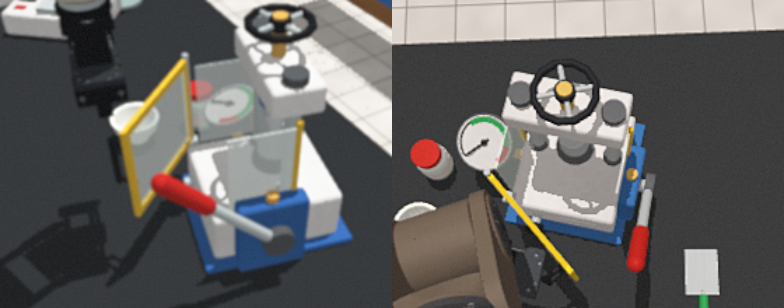

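The gripper is on the outer (left-front) side of the guard, which is still open with its free edge at (575,277) in the crop. The path to push it is clear.

Request:
carry_out:
  xyz:
    - [-0.65, -0.37, 0]
    - [-0.65, -0.37, 0]
    - [-0.64, -0.37, 0]
    - [-0.64, -0.37, 0]
    - [-0.4, -0.3, 0]
    - [-0.4, -0.3, 0]
    - [-0.4, -0.3, 0]
    - [-0.4, -0.15, 0]
    - [-0.4, -0.15, 0]
    - [0, 0, 0]
  rotation:
    - [0, 0, 0]
    - [0, 0, 0]
    - [0, 0, 0]
    - [0, 0, 0]
    - [0, 0, 0]
    - [0, 0, 0]
    - [0, 0, 0]
    - [0, 0, 0]
    - [0, 0, 0]
    - [0, 0, 0]

```text
time_s: 3.9
eef_pos: [0.5799, 0.1233, 0.2145]
orientation: [-180.0, 0.0, 165.6]
wrist_force: [-0.5, 0.1, 0.3]
finger_gap: 0.0006
grasp_force: 0.0
```

Request:
carry_out:
  xyz:
    - [-0.2, -0.05, 0]
    - [0, 0, 0]
  rotation:
    - [0, 0, 0]
    - [0, 0, 0]

```text
time_s: 4.1
eef_pos: [0.5837, 0.1216, 0.2146]
orientation: [180.0, 0.0, 165.7]
wrist_force: [-0.1, 0.8, 0.2]
finger_gap: 0.0004
grasp_force: 0.0
```

Request:
carry_out:
  xyz:
    - [-0.16, 0, 0]
    - [0, 0, 0]
  rotation:
    - [0, 0, 0]
    - [0, 0, 0]

```text
time_s: 4.3
eef_pos: [0.5876, 0.1207, 0.2147]
orientation: [180.0, 0.0, 165.7]
wrist_force: [0.7, 0.4, -0.1]
finger_gap: 0.0005
grasp_force: 0.0
```

Request:
carry_out:
  xyz:
    - [-0.16, 0, 0]
    - [0, 0, 0]
  rotation:
    - [0, 0, 0]
    - [0, 0, 0]

```text
time_s: 4.5
eef_pos: [0.5877, 0.1207, 0.2147]
orientation: [-179.9, -0.4, 165.7]
wrist_force: [-22.8, 4.8, 10.7]
finger_gap: 0.0007
grasp_force: 11.2
```

```bash
python3 - <<'E'
from h import *
a=cam('side')['image'];b=cam('top')['image']
cv2.imwrite('pics/p2.png',np.hstack([cv2.resize(a[60:280,120:400],None,fx=1.4,fy=1.4),cv2.resize(b[60:280,120:400],None,fx=1.4,fy=1.4)]))
E
```

```text
(no output)
```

View pics/p2.png

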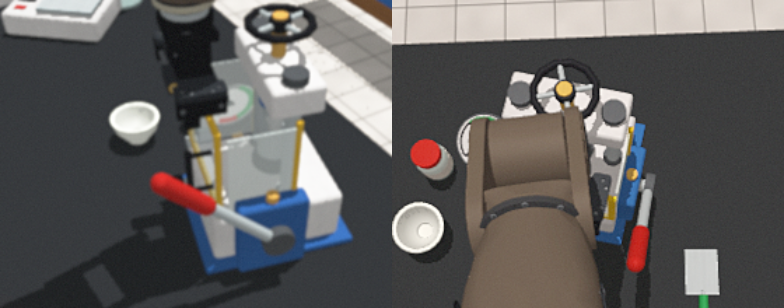

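The guard is now shut: it stands parallel to the press front at (165–215,130) in the crop, and the stop pushed back with 23 N. Next I'll back off, rise and go above the pump grip.

Request:
carry_out:
  xyz:
    - [0.75, 0, 0]
    - [0.75, 0, 0]
    - [0, 0, -1]
    - [0, 0, -1]
    - [0, 0, -1]
    - [0, 0, -0.8]
    - [0, -1, 0]
    - [0, -1, 0]
    - [0, -1, 0]
    - [0, -1, 0]
    - [0, -1, 0]
    - [0, -1, 0]
    - [0, 0, 0]
    - [0, 0, 0]
  rotation:
    - [0, 0, 0]
    - [0, 0, 0]
    - [0, 0, 0]
    - [0, 0, 0]
    - [0, 0, 0]
    - [0, 0, 0]
    - [0, 0, 0]
    - [0, 0, 0]
    - [0, 0, 0]
    - [0, 0, 0]
    - [0, 0, 0]
    - [0, 0, 0]
    - [0, 0, 0]
    - [0, 0, 0]

```text
time_s: 6.0
eef_pos: [0.5178, -0.0165, 0.3098]
orientation: [180.0, 0.0, 165.6]
wrist_force: [-0.2, -0.1, -0.5]
finger_gap: 0.0005
grasp_force: 0.0
```

```bash
python3 - <<'E'
from h import *
C=cam('side');D=cam('top');a=C['image'];b=D['image']
p=manip.get_state()['eef_pos']
for z in(p[2],.236):
    for c,i in((C,a),(D,b)): cv2.circle(i,tuple(int(v) for v in proj(c,[p[0],p[1],z])),2,(255,0,255),-1)
cv2.imwrite('pics/p3.png',np.hstack([cv2.resize(a[60:280,120:400],None,fx=1.4,fy=1.4),cv2.resize(b[60:280,120:400],None,fx=1.4,fy=1.4)]))
E
```

```text
(no output)
```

View pics/p3.png

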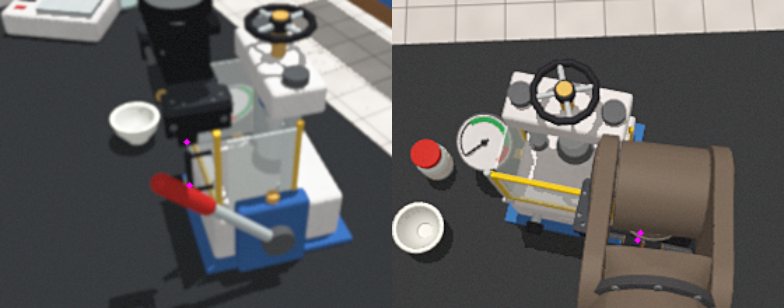

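The guard stands shut in both views. The point marked at the grip's height falls on the grip's upper edge (190,186 in the crop), and the needle is on zero. I'll start the first stroke.

Request:
carry_out:
  xyz:
    - [0, -0.1, 0.9]
    - [0, 0, 0.9]
    - [0, 0, 0.7]
    - [0, 0, 0.45]
    - [0.61, 0, 0.67]
    - [0.61, 0, 0.67]
    - [0.45, 0, 0.79]
    - [0.45, 0, 0.79]
    - [0.26, 0, 0.87]
    - [0.26, 0, 0.87]
    - [0, 0, 0]
  rotation:
    - [0, 0, 0]
    - [0, 0, 0]
    - [0, 0, 0]
    - [0, 0, 0]
    - [0, 0, 0]
    - [0, 0, 0]
    - [0, 0, 0]
    - [0, 0, 0]
    - [0, 0, 0]
    - [0, 0, 0]
    - [0, 0, 0]

```text
time_s: 7.2
eef_pos: [0.4541, -0.002, 0.1187]
orientation: [180.0, 0.1, 165.7]
wrist_force: [2.4, 0.0, 9.9]
finger_gap: 0.0008
grasp_force: 4.6
```

Request:
carry_out:
  xyz:
    - [0.05, 0, 0.7]
    - [0.05, 0, 0.7]
    - [0, 0, 0]
  rotation:
    - [0, 0, 0]
    - [0, 0, 0]
    - [0, 0, 0]

```text
time_s: 7.5
eef_pos: [0.4513, -0.0014, 0.0839]
orientation: [180.0, 0.0, 165.7]
wrist_force: [-1.7, 1.0, 9.7]
finger_gap: 0.0007
grasp_force: 5.5
```

Good contact at about 10 N. Now down to the stop.

Request:
carry_out:
  xyz:
    - [0, 0, 0.28]
    - [0, 0, 0]
  rotation:
    - [0, 0, 0]
    - [0, 0, 0]

```text
time_s: 7.7
eef_pos: [0.4515, -0.0014, 0.0778]
orientation: [180.0, 0.1, 165.7]
wrist_force: [-1.8, 0.7, 12.6]
finger_gap: 0.0006
grasp_force: 6.0
```

Request:
carry_out:
  xyz:
    - [0, 0, 0.12]
    - [0, 0, 0]
  rotation:
    - [0, 0, 0]
    - [0, 0, 0]

```text
time_s: 7.9
eef_pos: [0.4516, -0.0014, 0.0767]
orientation: [180.0, 0.2, 165.7]
wrist_force: [-9.2, 1.5, 40.7]
finger_gap: 0.0002
grasp_force: 20.8
```

Request:
carry_out:
  xyz:
    - [-0.05, 0, -0.9]
    - [-0.05, 0, -0.9]
    - [-0.26, 0, -0.87]
    - [-0.26, 0, -0.87]
    - [-0.45, 0, -0.79]
    - [-0.45, 0, -0.79]
    - [-0.61, 0, -0.67]
    - [-0.61, 0, -0.67]
    - [0, 0, -0.7]
    - [0, 0, -0.75]
    - [0, 0, 0]
    - [0, 0, 0]
  rotation:
    - [0, 0, 0]
    - [0, 0, 0]
    - [0, 0, 0]
    - [0, 0, 0]
    - [0, 0, 0]
    - [0, 0, 0]
    - [0, 0, 0]
    - [0, 0, 0]
    - [0, 0, 0]
    - [0, 0, 0]
    - [0, 0, 0]
    - [0, 0, 0]

```text
time_s: 9.1
eef_pos: [0.517, -0.0184, 0.272]
orientation: [180.0, 0.0, 165.7]
wrist_force: [-0.5, -0.9, 0.3]
finger_gap: 0.0006
grasp_force: 0.0
```

```bash
cat > look.py <<'E'
from h import *
import sys
C=cam('side');D=cam('top');a=C['image'];b=D['image']
cv2.imwrite('pics/'+sys.argv[1],np.hstack([cv2.resize(a[60:280,180:340],(400,550),interpolation=cv2.INTER_CUBIC),cv2.resize(b[130:200,155:205],(390,550),interpolation=cv2.INTER_CUBIC)]))
E
python3 look.py p4.png
```

```text
(no output)
```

View pics/p4.png

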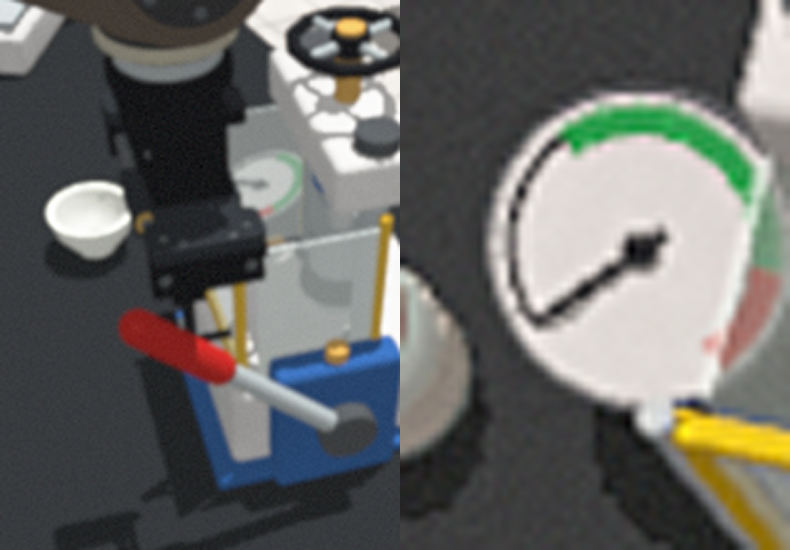

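After stroke 1 the needle is still at zero (its tip at (540,322), pointing to the start of the black scale). The handle is back up and the guard is shut.

Request:
carry_out:
  xyz:
    - [0, 0, 0.7]
    - [0, 0, 0.74]
    - [0.61, 0, 0.67]
    - [0.61, 0, 0.67]
    - [0.45, 0, 0.79]
    - [0.45, 0, 0.79]
    - [0.26, 0, 0.87]
    - [0.26, 0, 0.87]
    - [0.05, 0, 0.85]
    - [0.05, 0, 0.85]
    - [0, 0, 0]
    - [-0.05, 0, -0.85]
    - [-0.05, 0, -0.85]
    - [-0.26, 0, -0.87]
    - [-0.26, 0, -0.87]
    - [-0.45, 0, -0.79]
    - [-0.45, 0, -0.79]
    - [-0.61, 0, -0.67]
    - [-0.61, 0, -0.67]
    - [0, 0, -0.8]
  rotation:
    - [0, 0, 0]
    - [0, 0, 0]
    - [0, 0, 0]
    - [0, 0, 0]
    - [0, 0, 0]
    - [0, 0, 0]
    - [0, 0, 0]
    - [0, 0, 0]
    - [0, 0, 0]
    - [0, 0, 0]
    - [0, 0, 0]
    - [0, 0, 0]
    - [0, 0, 0]
    - [0, 0, 0]
    - [0, 0, 0]
    - [0, 0, 0]
    - [0, 0, 0]
    - [0, 0, 0]
    - [0, 0, 0]
    - [0, 0, 0]

```text
time_s: 11.2
eef_pos: [0.5182, -0.0192, 0.2558]
orientation: [-180.0, -0.0, 165.7]
wrist_force: [0.0, 0.6, -0.5]
finger_gap: 0.0007
grasp_force: 0.0
```

Request:
carry_out:
  xyz:
    - [0, 0, -0.64]
    - [0, 0, 0]
    - [0, 0, 0]
  rotation:
    - [0, 0, 0]
    - [0, 0, 0]
    - [0, 0, 0]

```text
time_s: 11.5
eef_pos: [0.5167, -0.0187, 0.2711]
orientation: [180.0, -0.1, 165.7]
wrist_force: [-0.4, -0.8, -0.7]
finger_gap: 0.0004
grasp_force: 0.0
```

```bash
cat > needle.py <<'E'
from h import *
g=cv2.cvtColor(cam('top')['image'],cv2.COLOR_BGR2GRAY)
th=np.arange(-.3,5.2,.02); a0=np.radians(-126)
r=np.arange(5,12,.5)[:,None]; A=a0+th
v=cv2.remap(g,(185.8+r*np.sin(A)).astype('f4'),(161.8-r*np.cos(A)).astype('f4'),1).mean(0)
print('needle',th[v.argmin()].round(2),v.min().round(),np.median(v))
E
python3 needle.py; cat look.py | sed -n 1,1p >/dev/null
```

```text
needle 0.08 65.0 218.71428571428572
```

Request:
carry_out:
  xyz:
    - [0, 0, 0.7]
    - [0, 0, 0.74]
    - [0.61, 0, 0.67]
    - [0.61, 0, 0.67]
    - [0.45, 0, 0.79]
    - [0.45, 0, 0.79]
    - [0.26, 0, 0.87]
    - [0.26, 0, 0.87]
    - [0.05, 0, 0.85]
    - [0.05, 0, 0.85]
    - [0, 0, 0]
  rotation:
    - [0, 0, 0]
    - [0, 0, 0]
    - [0, 0, 0]
    - [0, 0, 0]
    - [0, 0, 0]
    - [0, 0, 0]
    - [0, 0, 0]
    - [0, 0, 0]
    - [0, 0, 0]
    - [0, 0, 0]
    - [0, 0, 0]

```text
time_s: 12.65
eef_pos: [0.4518, -0.002, 0.0771]
orientation: [180.0, 0.2, 165.7]
wrist_force: [0.5, 0.4, 19.0]
finger_gap: 0.0004
grasp_force: 9.3
```

```bash
python3 needle.py
```

```text
needle 1.74 67.0 218.71428571428572
```

Request:
carry_out:
  xyz:
    - [-0.05, 0, -0.85]
    - [-0.05, 0, -0.85]
    - [-0.26, 0, -0.87]
    - [-0.26, 0, -0.87]
    - [-0.45, 0, -0.79]
    - [-0.45, 0, -0.79]
    - [-0.61, 0, -0.67]
    - [-0.61, 0, -0.67]
    - [0, 0, -0.74]
    - [0, 0, -0.7]
    - [0, 0, 0]
    - [0, 0, 0]
  rotation:
    - [0, 0, 0]
    - [0, 0, 0]
    - [0, 0, 0]
    - [0, 0, 0]
    - [0, 0, 0]
    - [0, 0, 0]
    - [0, 0, 0]
    - [0, 0, 0]
    - [0, 0, 0]
    - [0, 0, 0]
    - [0, 0, 0]
    - [0, 0, 0]

```text
time_s: 13.9
eef_pos: [0.5167, -0.0187, 0.2709]
orientation: [-180.0, -0.1, 165.7]
wrist_force: [0.8, 0.2, 0.4]
finger_gap: 0.0002
grasp_force: 0.0
```

```bash
python3 needle.py
```

```text
needle 1.74 66.0 218.64285714285714
```

```bash
python3 look.py p5.png
```

```text
(no output)
```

View pics/p5.png

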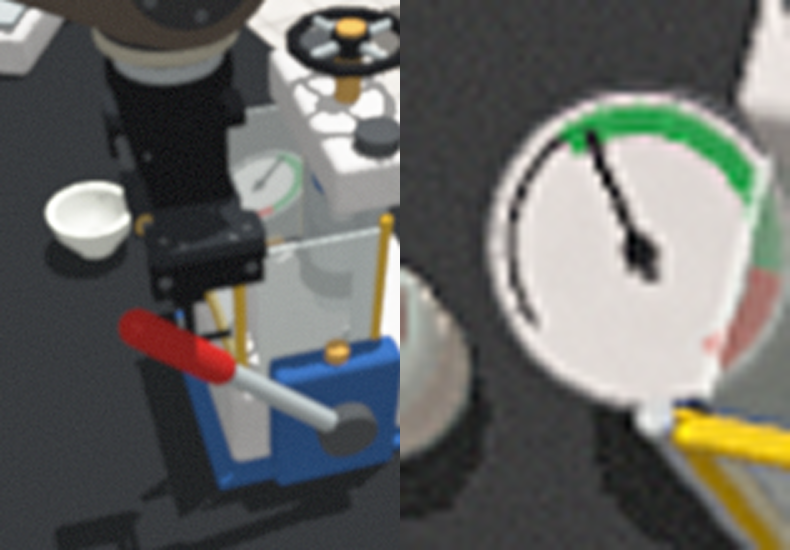

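The needle is inside the green band: its tip is at (592,135) and green begins at (568,140). The handle is up and the guard shut. I'll rise clear and hand in.

Request:
carry_out:
  xyz:
    - [0, 0, -1]
    - [0, 0, -1]
    - [0, 0, -1]
    - [0, 0, 0]
    - [0, 0, 0]
    - [0, 0, 0]
  rotation:
    - [0, 0, 0]
    - [0, 0, 0]
    - [0, 0, 0]
    - [0, 0, 0]
    - [0, 0, 0]
    - [0, 0, 0]

```text
time_s: 14.65
eef_pos: [0.5167, -0.0188, 0.3458]
orientation: [-180.0, -0.1, 165.7]
wrist_force: [-0.8, 0.2, 0.7]
finger_gap: 0.0005
grasp_force: 0.0
```

```bash
python3 needle.py; python3 -c "
from bench import manip
print(manip.hand_in())"
```

```text
needle 1.74 66.0 218.78571428571428
the job is handed in; nothing more can be done
None
```

The job is handed in: the guard is shut, three full strokes brought the needle to about 1.7, just inside the green band, the handle is up, and the arm never went near the jar, mortar or spatula.

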